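# Slide the key cup along the rail into the vise-side corner

## Task

With the outside of the fingertips, push the small round key cup straight across the setting plate until it lies against the long rail, then slide it along the rail, keeping it against the rail all the way, into the corner pocket at the end nearer the bench vise, so that it sits snug against both the rail and the end stop. Do not pinch, lift or tip the key cup, and leave the mouthpiece, the key guard and the spring hook where they lie. Finish with the hand clear of everything.

Things in the scene. Friction and masses are not known exactly. Their poses are not given: they have to be found in the camera images.
- keycup: loose round nickel-plated key cup: flat disc 34 mm across, 12 mm high with upright side wall; a thin hinge tube across its top, inside the outline, reaches 18.5 mm. About 60 g, slides under a fraction of a newton. Origin: centre of its underside, z up. Starts flat on the plate near the middle of its length, its centre 45 to 80 mm short of where it touches the rail; yaw is unimportant
- plate: fixed dark steel plate, 8 mm thick, with aluminium rail and 2 end stops rising 12 mm above its face (20 mm over the bench). Origin on the bench under it, midway between the stops; x square towards the rail, y along it (left). Plate x -88 to +77, y -150 to +150 mm. Rail: full length, inner face x = 60 mm. Stops: inner faces y = +-130 mm, from rail back to x = 10 mm. Yaw within 17 degrees
- corner_left (a point): the corner at the plate's +y end (to the robot's left), where the inner faces of rail and end stop meet, at the level of the plate's face
- corner_right (a point): the corner at the plate's -y end (to the robot's right), where the inner faces of rail and end stop meet, at the level of the plate's face
- vise: fixed cast-iron bench vise with cork-padded jaws and a toggle lever, 110 mm wide (y), 281 mm long (x, its lever towards the robot), 139 mm high. Stands left (y > 0) or right (y < 0) of the plate, about 0.42 m from the middle line; a low wooden parts tray stands on the other side. It only tells which corner is meant. Origin: centre of its base, on the bench
- mouthpiece: bystander, loose: black ebonite mouthpiece lying along its x axis, 90 mm long, 30 mm high, on the bench behind the rail. Origin: beneath its middle, on the bench
- guard: bystander, loose: brass key guard, a small domed wire cage about 54 by 35 mm, 26 mm high, on the bench behind the rail. Origin: beneath its centre, on the bench
- springhook: bystander, loose: steel spring-hook tool with a walnut handle, 177 mm long and 17 mm high, lying on the bench on the robot's side of the plate, roughly parallel to the rail. x axis from handle to hook; origin on the bench beneath the end of the handle where the steel begins
There are look-alikes about, which are no part of the job. Of the things shaped like the keycup, the bare steel one is meant.

How it is judged:
On the way, in this order (a step that is already met when the one before it is completed fails the run):
1. the key cup lies against the rail (gap at most 3 mm), still more than 43 mm from either end stop's seat (x of keycup in the frame of plate between 0.04 and 0.046 m and y of keycup in the frame of plate between -0.07 and 0.07 m), for 0.1 s.
2. the key cup is in the corner on the vise's side, within 3 mm of rail and end stop (x of keycup in the frame of plate between 0.04 and 0.046 m and ((world y of vise above 0 m and y of keycup in the frame of plate between 0.11 and 0.116 m) or (world y of vise below 0 m and y of keycup in the frame of plate between -0.116 and -0.11 m))), for 0.2 s.
At the end, for the whole second after the job is handed in: the key cup lies flat and still on the plate in the corner on the side where the vise stands, with at most 3 mm gap to the rail and at most 3 mm to the end stop; mouthpiece, key guard and spring hook within 15 mm of where they were (all of step 2 and z of keycup in the frame of plate between 0.005 and 0.011 m and angle between keycup's own z axis and vertical below 0.08 rad and linear speed of keycup below 0.01 m/s and distance of each of mouthpiece, guard, springhook from where it was at the start of the episode below 0.015 m); the robot touches nothing.
It fails at once if the key cup leaves the rail by more than 10 mm while beyond 70 mm from the middle of the plate's length (it must travel to the corner along the rail) ((y of keycup in the frame of plate above 0.07 m or y of keycup in the frame of plate below -0.07 m) and x of keycup in the frame of plate below 0.033 m).
It fails at once if the key cup is lifted more than 8 mm off the plate (z of keycup in the frame of plate above 0.016 m).
It fails at once if the key cup is tipped (angle between keycup's own z axis and vertical above 0.4 rad).
It fails at once if a bystander is moved by more than 15 mm (distance of any of mouthpiece, guard, springhook from where it was at the start of the episode above 0.015 m).
It also fails if it takes over 51 s, if anything falls off the work surface, if the arm or the gripper's body presses on something with over 40 N, if the wrist force passes 120 N, or if a joint passes its speed limit or range.

## Robot

A 6-joint arm with a two-finger parallel gripper is mounted at the origin on the work surface. World frame = base frame: x ahead of the robot, y to its left, z up, the work surface at z = 0. Lengths are in m, angles in rad, forces in N, time in s.
With the tool pointing down it reaches from about 0.325 to 0.85 m from the base axis. Payload 15.5 kg.
Tool frame: the origin (TCP) lies between the finger pads; the fingertips stand 22 mm ahead of it and the grasp point (between the pads) lies 3 mm ahead of it; z points along the fingers, y is the line along which they close (so a half turn about z gives the same grasp; the last joint's range is limited). The gripper opens to 91 mm and grips with 3 to 60 N. Pads are 32 mm wide; open, the fingers measure 118 mm over their backs; the gripper's body (76 mm by 178 mm) begins 60 mm behind the grasp point.
Start: joints at [1.127, 0.494, 1.345, -0, 1.302, -0.096], TCP at [0.214, 0.587, 0.236] pointing down, gripper open.
Joint ranges: [-2.91, 2.91], [-0.82, 2.16], [0.22, 2.67], [-1.22, 4.37], [0.12, 2.79], [-3.08, 3.08]. Speed limits (rad/s): [1.89, 1.89, 2.57, 3.01, 3.01, 3.01].

## Interface

Orientations are given as [roll, pitch, yaw] about the fixed x, y, z axes, in that order (R = Rz(yaw) Ry(pitch) Rx(roll)).
In Python, from plant import ctrl gives the robot as it stands.
- The arm moves only by the shell command python3 -m inch 'ROWS' [FORCE]. ROWS is JSON, a list of rows, each a list of 3 entries, a list of its own where there are three numbers: the shift along the tool's x, y, z in mm, then the turn about the tool's z in rad, then the opening, from -1 (shut) to 1 (fully open). A call has 1 to 10 rows; each row is the pose to reach, as a shift and turn from the pose commanded when the call began, along the tool's axes at that moment; what a row does not reach only later rows make up. A row lasts 1/10 s, in which the tool goes at most 50 mm and 8.59 degrees, less where a joint would pass 70% of its speed; a pose out of reach is approached as far as the arm can. A call with a gripper value outside its range is refused whole. The fingers move at their own pace and stop on an object; FORCE is the grip in N (left out, the last holds). Time passes only in rows, so rows that repeat a pose let the fingers close. It gives the time, the measured TCP pose, the force, the opening and the grip force at its end, in the units of the state.
- ctrl.get_state(): the state, without advancing time (a new reading comes with each control period).
- ctrl.grab_frame(name): name is "scene" or "top"; returns the picture (480x640x3 uint8, blue, green, red); there is no depth.
- ctrl.camera_info(name): a dict with "fx", "fy", "cx", "cy" (pixels), "dist_coeffs" ([k1, k2, p1, p2, k3] as OpenCV has them; the pictures are not rectified), "pose" (4x4, takes a point from camera to world coordinates). Camera axes: x right, y down, z forward; pixel columns grow to the right and rows downward; lengths in m; the calibration is good to about 2 mm. A picture is of the moment at which its call begins. camera_info takes no time and is no camera call.
- ctrl.sign_off(): hands the job in; it is judged then, once.
The state is a dict: "time_s": time; "joint_pos": joint angles; "dq": joint speeds; "effort": joint torques, N m; "tool_pos": TCP position; "eef_rot": TCP orientation; "contact_force": force on the tool from outside, world axes, zero at the start; "torque": the same for the moment, N m; "opening": finger opening in m; "finger_force": force on a finger pad.
Only numpy, scipy, OpenCV 4.12 (cv2) and the standard library are available. Lean on these libraries where they do the work, as an engineer would, in place of code of your own. Each camera call takes 0.05 s, during which the arm holds its last target. There are 200 camera calls.

## Working session

There is one attempt and no reset: what is moved stays moved. The work goes in short steps, Python scripts to look and compute and a shell command to move; the robot and the scene stay as the last step left them, time stands still between calls to the robot, and variables do not carry over. Pictures are saved under pics/ and viewed, at most 11 in all, crops included, and the job is handed in when it is done.

```bash
mkdir -p pics
cat > h.py <<'E'
import numpy as np,cv2
from plant import ctrl
def px2w(cam,uv,z):
    i=ctrl.camera_info(cam);K=np.array([[i["fx"],0,i["cx"]],[0,i["fy"],i["cy"]],[0,0,1.]])
    n=cv2.undistortPoints(np.array(uv,float).reshape(-1,1,2),K,np.array(i["dist_coeffs"]))[:,0]
    T=np.array(i["pose"]);d=np.c_[n,np.ones(len(n))]@T[:3,:3].T;o=T[:3,3]
    return o+d*((np.reshape(z,(-1,1))-o[2])/d[:,2:])
def w2px(cam,P):
    i=ctrl.camera_info(cam);K=np.array([[i["fx"],0,i["cx"]],[0,i["fy"],i["cy"]],[0,0,1.]])
    T=np.linalg.inv(np.array(i["pose"]))
    return cv2.projectPoints(np.array(P,float).reshape(-1,3),cv2.Rodrigues(T[:3,:3])[0],T[:3,3],K,np.array(i["dist_coeffs"]))[0][:,0]
E
python3 - <<'E'
from h import *
for n in("top","scene"):
    cv2.imwrite(f"pics/{n}0.png",ctrl.grab_frame(n)); print(n,np.round(ctrl.camera_info(n)["pose"],3).tolist())
s=ctrl.get_state();print(s)
E
```

```text
top [[-0.014, -0.98, 0.197, 0.323], [-1.0, 0.014, -0.002, -0.014], [-0.001, -0.197, -0.98, 1.032], [0.0, 0.0, 0.0, 1.0]]
scene [[0.301, 0.678, -0.671, 1.163], [0.954, -0.204, 0.222, -0.189], [0.014, -0.706, -0.708, 0.709], [0.0, 0.0, 0.0, 1.0]]
{'time_s': 0.1, 'joint_pos': array([ 1.12650673e+00,  4.94107950e-01,  1.34604525e+00,  6.66190077e-06,
        1.30250222e+00, -9.54764084e-02]), 'dq': array([ 0.00024519, -0.0016652 , -0.00222237, -0.00377203, -0.0001088 ,
       -0.00205003]), 'effort': array([ 1.18778509e-03, -8.80260372e+01, -3.82552278e+01,  7.09022395e-02,
        4.82945563e-02,  1.02090615e-05]), 'tool_pos': array([0.21346301, 0.58709078, 0.23541413]), 'eef_rot': array([-3.14053534e+00, -1.07707631e-04,  2.79277763e+00]), 'contact_force': array([-0.83454362, -0.23216511, -0.5555891 ]), 'torque': array([-0.01303717,  0.00883985,  0.02208581]), 'finger_force': 0.0, 'opening': 0.09124564617170913}
```

View pics/top0.png

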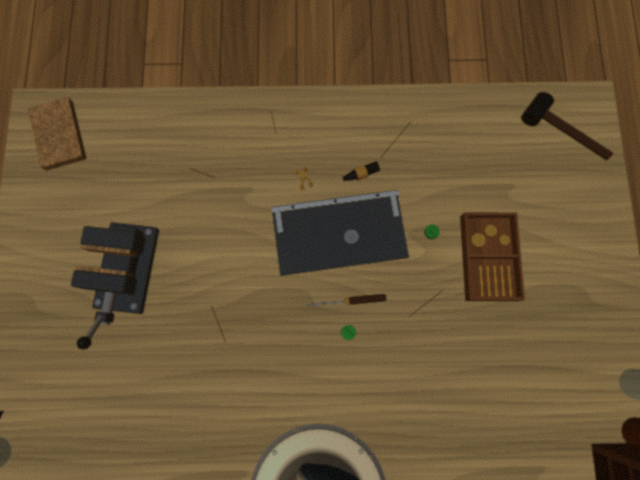

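View pics/scene0.png

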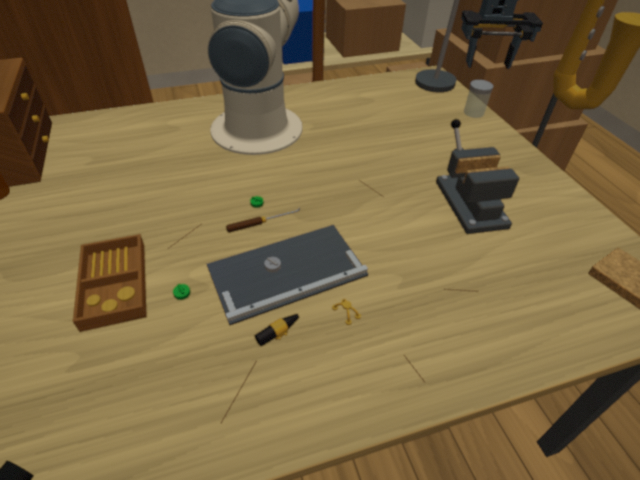

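The vise is on the left (top view 115,270), so the corner meant is corner_left. Cup candidates in the top view are the grey disc on the plate (351,237) and green discs at (432,232) and (348,333). The bare-steel one is the grey disc; I'll check it in a crop.

Run:
```python
from h import *
c=cv2.imread("pics/top0.png")[180:320,260:420]
cv2.imwrite("pics/c1.png",cv2.convertScaleAbs(cv2.resize(c,None,fx=5,fy=4.2857*0+4.285,interpolation=cv2.INTER_CUBIC) if 0 else cv2.resize(c,(640,560),interpolation=cv2.INTER_CUBIC),alpha=1.8))
```

```text
(no output)
```

View pics/c1.png

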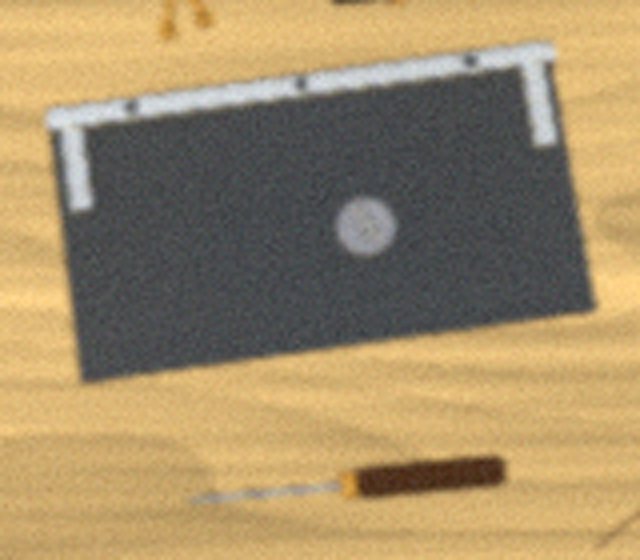

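The crop shows a plain grey-silver disc at crop (366,226) on the plate, which is the steel cup. The rail is at the far side, with stops at both ends. Next I fit the plate pose.

```bash
cat >> h.py <<'E'
def fit(P,L):
    p=P[:,:2];a=p-p.mean(0);l=L-L.mean(0)
    th=np.arctan2((l[:,0]*a[:,1]-l[:,1]*a[:,0]).sum(),(l*a).sum())
    R=np.array([[np.cos(th),-np.sin(th)],[np.sin(th),np.cos(th)]]);t=p.mean(0)-R@L.mean(0)
    return th,R,t,(p-t)@R-L
E
python3 - <<'E'
from h import *
c=np.array([[82,382],[595,308],[46,108],[553,43],[88,130],[522,66],[366,226],[360,475],[195,498],[503,470]],float)
uv=(c+.5)/4-.5+[260,180]
P=px2w("top",uv,[.008,.008,.02,.02,.02,.02,.02,.01,.0,.01])
L=np.array([[-88,150],[-88,-150],[77,150],[77,-150],[60,130],[60,-130]])/1e3
th,R,t,r=fit(P[:6],L);print(th,t,(r*1e3).round(1).tolist())
print("cup",P[6],(P[6,:2]-t)@R*1e3); print("hook",((P[7:,:2]-t)@R*1e3).round(), "corner",t+R@[.06,.13])
E
```

```text
0.12647193959286768 [ 0.56990799 -0.05644104] [[2.4, -0.4], [3.6, 1.6], [-1.8, -0.1], [-4.2, 0.6], [-1.4, -2.7], [1.4, 1.0]]
cup [ 0.55248646 -0.08283198  0.02      ] [-20.61120772 -23.98268787]
hook [[-160.    0.]
 [-159.   95.]
 [-169.  -80.]] corner [0.61303122 0.08008876]
```

```bash
cat >> h.py <<'E'
TH=.1265;T0=np.array([.5699,-.0564]);RP=np.array([[np.cos(TH),-np.sin(TH)],[np.sin(TH),np.cos(TH)]])
from scipy.spatial.transform import Rotation as Ro
def go(px,py,z,yaw_plate=None):
    "tool shift (mm) to plate-frame xy (mm), world TCP z (m); yaw_plate = desired tool yaw minus plate yaw (deg)"
    s=ctrl.get_state();R=Ro.from_euler("xyz",s["eef_rot"])
    d=np.r_[T0+RP@np.array([px,py])/1e3,z]-s["tool_pos"]
    print("plate now",((s["tool_pos"][:2]-T0)@RP*1e3).round(1),"z",s["tool_pos"][2].round(4),"yaw",s["eef_rot"][2].round(3),"t",round(s["time_s"],2),"F",s["contact_force"].round(1))
    print("shift",(R.inv().apply(d)*1e3).round(1), "turn",None if yaw_plate is None else -(np.angle(np.exp(1j*(np.radians(yaw_plate)+TH-s["eef_rot"][2])))).round(3))
E
python3 -c "
from h import *
go(-76,-24,.22,180);print(w2px('top',[[.1,.1,0]]),px2w('top',[[115,270],[84,343]],[.0,.1]))"
```

```text
plate now [-272.4  683.3] z 0.2354 yaw 2.793 t 0.1 F [-0.8 -0.2 -0.6]
shift [-498.3 -539.    15.9] turn -0.475
[[270.85113179 445.69117149]] [[0.48474402 0.46225129 0.        ]
 [0.3214232  0.46665184 0.1       ]]
```

```bash
python3 -m inch '[[[-498,-539,10],-0.475,-1],[[-498,-539,10],-0.475,-1],[[-498,-539,10],-0.475,-1],[[-498,-539,10],-0.475,-1],[[-498,-539,10],-0.475,-1],[[-498,-539,10],-0.475,-1],[[-498,-539,10],-0.475,-1],[[-498,-539,10],-0.475,-1],[[-498,-539,10],-0.475,-1],[[-498,-539,10],-0.475,-1]]' 20; python3 -c "
from h import *
go(-76,-24,.10,180)"
```

```text
time_s: 1.1
tool_pos: [0.4047, 0.1306, 0.2292]
eef_rot: [3.142, 0.0, -3.015]
contact_force: [1.2, 1.2, -0.2]
opening: 0.0139
finger_force: 0.0
plate now [-140.3  206.4] z 0.2292 yaw -3.015 t 1.1 F [ 1.2  1.2 -0.2]
shift [ -64.3 -230.4  129.2] turn -0.0
```

```bash
python3 -m inch '[[[-64,-230,120],0,-1],[[-64,-230,120],0,-1],[[-64,-230,120],0,-1],[[-64,-230,120],0,-1],[[-64,-230,120],0,-1],[[-64,-230,120],0,-1],[[-64,-230,120],0,-1],[[-64,-230,120],0,-1],[[-64,-230,120],0,-1]]'; python3 -c "
from h import *
go(-76,-24,.034,180)
cv2.imwrite('pics/s1.png',cv2.convertScaleAbs(cv2.resize(ctrl.grab_frame('scene')[190:350,180:400],(770,560),interpolation=cv2.INTER_CUBIC),alpha=1.6))"
```

```text
time_s: 2.0
tool_pos: [0.4965, -0.0863, 0.1098]
eef_rot: [3.142, 0.0, -3.014]
contact_force: [-0.2, 0.4, 0.3]
opening: 0.0007
finger_force: 0.0
plate now [-76.6 -20.4] z 0.1098 yaw -3.014 t 2.0 F [-0.2  0.4  0.3]
shift [-0.5 -3.6 75.8] turn 0.001
```

View pics/s1.png

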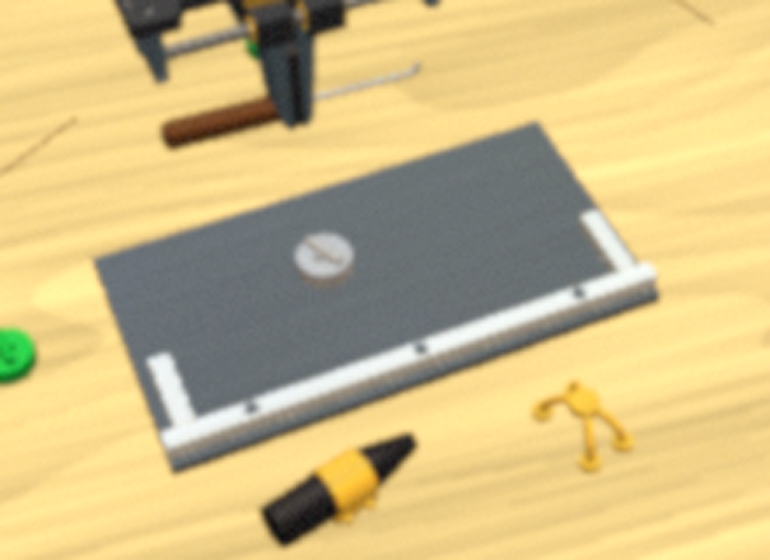

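The crop shows the shut fingertips at (293,120) above the robot-side plate edge, and the cup at (324,254) ahead of them. I'll cross-check the plate fit from this view and descend.

```bash
python3 -m inch '[[[0,-2,40],0,-1],[[0,-4,60],0,-1],[[0,-4,75],0,-1],[[0,-4,75],0,-1],[[0,-4,75],0,-1]]'
python3 - <<'E'
from h import *
c=np.array([[540,122],[97,260],[655,268],[164,436],[324,252]],float)
P=px2w("scene",(c+.5)/3.5-.5+[180,190],[.008,.008,.02,.02,.02])
L=np.array([[-88,150],[-88,-150],[77,150],[77,-150]])/1e3
th,R,t,r=fit(P[:4],L);print(th,t,(r*1e3).round(1).tolist(),"cup",(P[4,:2]-t)@R*1e3)
go(-30,-24,.034,180)
E
```

```text
time_s: 2.55
tool_pos: [0.4975, -0.0908, 0.0349]
eef_rot: [-3.142, 0.0, -3.014]
contact_force: [-0.2, -0.2, 0.6]
opening: 0.0006
finger_force: 0.0
0.12183688490322796 [ 0.57022798 -0.05556162] [[7.0, -1.8], [8.4, 1.5], [-6.8, -0.7], [-8.6, 1.0]] cup [-20.45006484 -24.98997724]
plate now [-76.2 -25. ] z 0.0349 yaw -3.014 t 2.55 F [-0.2 -0.2  0.6]
shift [-46.2   1.    0.9] turn 0.001
```

```bash
python3 -m inch '[[[-10,1,0],0,-1],[[-18,1,0],0,-1],[[-23,1,0],0,-1],[[-28,1,0],0,-1],[[-33,1,0],0,-1],[[-38,1,0],0,-1],[[-44,1,0],0,-1],[[-50,1,0],0,-1],[[-56,1,0],0,-1],[[-61,1,0],0,-1]]'; python3 -c "
from h import *
go(10,-24,.034,180)
cv2.imwrite('pics/s2.png',cv2.convertScaleAbs(cv2.resize(ctrl.grab_frame('scene')[190:350,180:400],(770,560),interpolation=cv2.INTER_CUBIC),alpha=1.6))"
```

```text
time_s: 3.55
tool_pos: [0.5584, -0.0828, 0.0342]
eef_rot: [-3.142, 0.0, -3.015]
contact_force: [-0.5, 0.7, 0.5]
opening: 0.0004
finger_force: 0.2
plate now [-14.7 -24.7] z 0.0342 yaw -3.015 t 3.55 F [-0.5  0.7  0.5]
shift [-24.7   0.7   0.2] turn -0.0
```

View pics/s2.png

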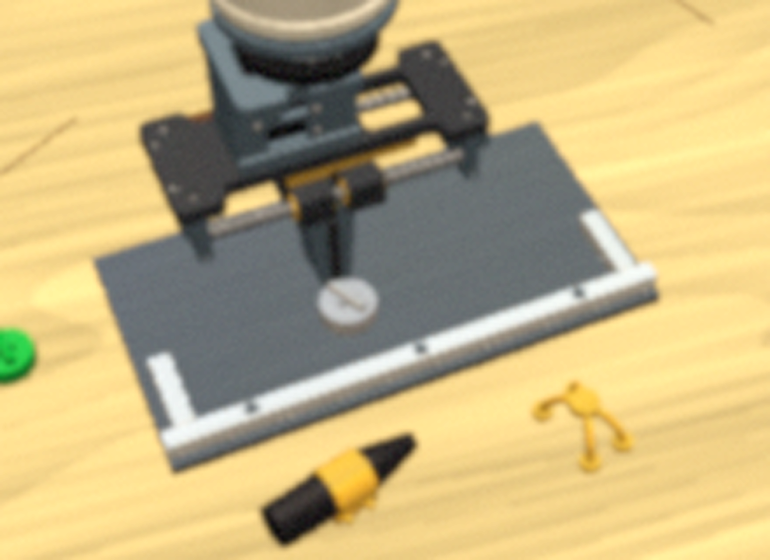

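The cup is at crop (347,300), just ahead of the shut fingertips, flat and moving straight. I'll keep pushing towards the rail.

```bash
python3 -m inch '[[[-4,0,0],0,-1],[[-8,0,0],0,-1],[[-12,0,0],0,-1],[[-15,0,0],0,-1],[[-18,0,0],0,-1],[[-20,0,0],0,-1],[[-22,0,0],0,-1]]'
python3 - <<'E'
from h import *
P=px2w("scene",(np.array([[347,298.]])+.5)/3.5-.5+[180,190],[.02]);print("cup before",(P[0,:2]-T0)@RP*1e3)
go(10,-24,.034,180)
E
```

```text
time_s: 4.3
tool_pos: [0.5797, -0.08, 0.0342]
eef_rot: [3.142, -0.0, -3.015]
contact_force: [0.0, -0.0, -0.1]
opening: 0.0006
finger_force: 0.2
cup before [ 18.61477649 -24.60608723]
plate now [  6.8 -24.7] z 0.0342 yaw -3.015 t 4.3 F [ 0.  -0.  -0.1]
shift [-3.2  0.7  0.2] turn -0.0
```

```bash
python3 -m inch '[[[-1.5,0,0],0,-1],[[-3,0,0],0,-1],[[-3,0,0],0,-1],[[-3,0,0],0,-1]]';python3 -m inch '[[[-1,0,0],0,-1],[[-1,0,0],0,-1],[[-1,0,0],0,-1]]'; python3 -m inch '[[[-1,0,0],0,-1],[[-1,0,0],0,-1],[[-1,0,0],0,-1]]'; python3 -c "
from h import *
go(10,-24,.034,180)"
```

```text
time_s: 4.7
tool_pos: [0.5826, -0.0797, 0.0342]
eef_rot: [-3.142, 0.0, -3.015]
contact_force: [0.2, 0.6, 0.5]
opening: 0.0002
finger_force: 0.0
time_s: 5.0
tool_pos: [0.5836, -0.0796, 0.0343]
eef_rot: [-3.142, 0.0, -3.015]
contact_force: [-0.5, 0.3, -0.0]
opening: 0.0001
finger_force: 0.0
time_s: 5.3
tool_pos: [0.5846, -0.0794, 0.0342]
eef_rot: [-3.142, 0.0, -3.015]
contact_force: [-0.4, 0.4, -0.5]
opening: 0.0006
finger_force: 0.0
plate now [ 11.7 -24.7] z 0.0342 yaw -3.015 t 5.3 F [-0.4  0.4 -0.5]
shift [1.7 0.7 0.2] turn -0.0
```

```bash
python3 -m inch '[[[-1,0,0],0,-1],[[-1,0,0],0,-1],[[-1,0,0],0,-1]]'; python3 -m inch '[[[-1,0,0],0,-1],[[-1,0,0],0,-1],[[-1,0,0],0,-1]]'; python3 -c "
from h import *
go(10,-24,.034,180)
cv2.imwrite('pics/s3.png',cv2.convertScaleAbs(cv2.resize(ctrl.grab_frame('scene')[240:320,220:330],(770,560),interpolation=cv2.INTER_CUBIC),alpha=1.6))"
```

```text
time_s: 5.6
tool_pos: [0.5855, -0.0793, 0.0342]
eef_rot: [-3.142, -0.0, -3.015]
contact_force: [-1.3, -0.2, -0.5]
opening: 0.0003
finger_force: 0.4
time_s: 5.9
tool_pos: [0.5859, -0.0792, 0.0341]
eef_rot: [3.141, -0.001, -3.015]
contact_force: [-5.3, -0.9, 2.9]
opening: 0.0005
finger_force: 2.4
plate now [ 13.  -24.6] z 0.0341 yaw -3.015 t 5.9 F [-5.3 -0.9  2.9]
shift [3.  0.6 0.1] turn -0.0
```

View pics/s3.png

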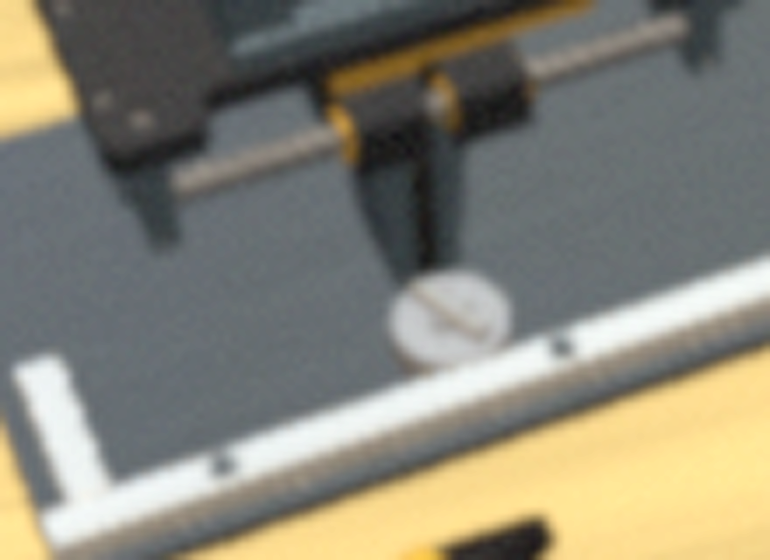

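Contact is confirmed: 5 N at tool plate-x 13, with the cup at crop (450,320) against the rail. That puts my plate frame about 3 mm off in x, so I correct it. Now I back off and go round to the right side of the cup, turned so the finger back leans the cup into the rail.

```bash
echo 'T0=T0+RP@np.array([.003,0])' >> h.py; python3 -m inch '[[[6,0,0],0,-1],[[18,0,0],0,-1],[[20,0,0],0,-1],[[20,0,0],0,-1]]'; python3 -c "
from h import *
go(-10,-75,.034,158)"
```

```text
time_s: 6.35
tool_pos: [0.5667, -0.0818, 0.0344]
eef_rot: [-3.142, 0.0, -3.016]
contact_force: [1.1, 0.7, 0.2]
opening: 0.0005
finger_force: 0.0
plate now [ -9.4 -24.7] z 0.0344 yaw -3.016 t 6.35 F [1.1 0.7 0.2]
shift [  0.6 -50.3   0.4] turn 0.383
```

```bash
python3 -m inch '[[[0,-20,0],0,-1],[[0,-45,0],0.1,-1],[[0,-50,0],0.25,-1],[[0,-50,0],0.383,-1],[[0,-50,0],0.383,-1]]'; python3 -c "
from h import *
go(27,-66,.034,158)"
```

```text
time_s: 6.85
tool_pos: [0.5736, -0.1316, 0.0343]
eef_rot: [3.142, 0.001, 2.882]
contact_force: [-0.5, -0.5, 1.2]
opening: 0.0008
finger_force: 0.0
plate now [ -8.8 -75.1] z 0.0343 yaw 2.882 t 6.85 F [-0.5 -0.5  1.2]
shift [-29.7  21.9   0.3] turn -0.002
```

```bash
python3 -m inch '[[[-15,8,0],0,-1],[[-27,16,0],0,-1],[[-30,20,0],0,-1],[[-30,22,0],0,-1],[[-30,22,0],0,-1]]'; python3 -c "
from h import *
go(28,-20,.034,158)
cv2.imwrite('pics/s4.png',cv2.convertScaleAbs(cv2.resize(ctrl.grab_frame('scene')[240:320,220:330],(770,560),interpolation=cv2.INTER_CUBIC),alpha=1.6))"
```

```text
time_s: 7.35
tool_pos: [0.6071, -0.1172, 0.0341]
eef_rot: [3.142, -0.001, 2.887]
contact_force: [0.8, 0.2, -0.1]
opening: 0.0006
finger_force: 0.0
plate now [ 26.2 -65. ] z 0.0341 yaw 2.887 t 7.35 F [ 0.8  0.2 -0.1]
shift [15.1 42.5  0.1] turn 0.003
```

View pics/s4.png

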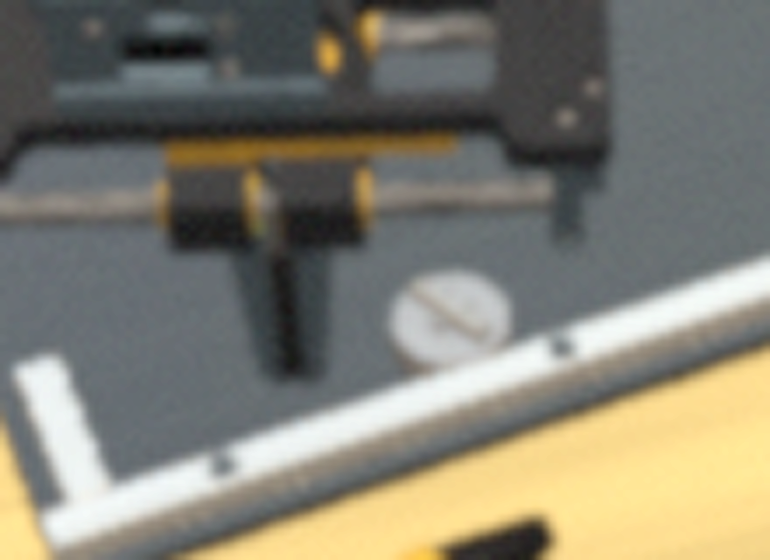

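The fingertips are at crop (290,370), clear of the rail, and the cup is at (450,320) against it. I slide along the rail in steps of about 5 mm.

```bash
python3 -m inch '[[[1.9,4.6,0],0,-1],[[3.7,9.3,0],0,-1],[[5.6,13.9,0],0,-1],[[7.5,18.5,0],0,-1],[[9.4,23.2,0],0,-1],[[11.2,27.8,0],0,-1],[[13.1,32.4,0],0,-1],[[15,37.1,0],0,-1],[[16.9,41.7,0],0,-1],[[18.7,46.4,0],0,-1]]'; python3 -c "
from h import *
go(27,30,.034,158)
cv2.imwrite('pics/s5.png',cv2.convertScaleAbs(cv2.resize(ctrl.grab_frame('scene')[230:310,240:350],(770,560),interpolation=cv2.INTER_CUBIC),alpha=1.6))"
```

```text
time_s: 8.4
tool_pos: [0.6009, -0.0677, 0.0341]
eef_rot: [-3.141, -0.001, 2.885]
contact_force: [-4.4, -4.8, 1.6]
opening: 0.0004
finger_force: 2.6
plate now [ 26.3 -15.1] z 0.0341 yaw 2.885 t 8.4 F [-4.4 -4.8  1.6]
shift [16.3 42.1  0.1] turn 0.001
```

View pics/s5.png

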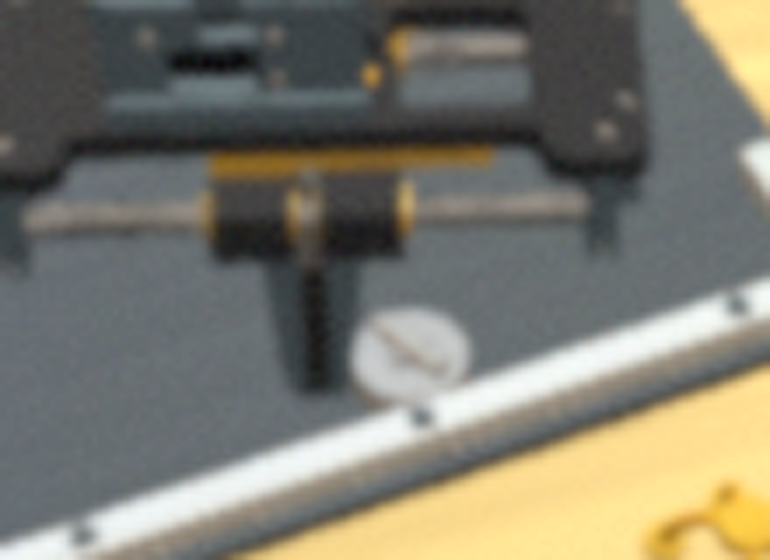

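The cup at crop (410,352) moves along the rail in contact with it, at about 6 N. I continue.

```bash
python3 -m inch '[[[1.9,4.6,0],0,-1],[[3.7,9.3,0],0,-1],[[5.6,13.9,0],0,-1],[[7.5,18.5,0],0,-1],[[9.4,23.2,0],0,-1],[[11.2,27.8,0],0,-1],[[13.1,32.4,0],0,-1],[[15,37.1,0],0,-1],[[16.9,41.7,0],0,-1],[[18.7,46.4,0],0,-1]]'; python3 -c "
from h import *
go(26.3,70,.034,158)
f=ctrl.grab_frame('scene');cv2.imwrite('pics/s6.png',cv2.convertScaleAbs(cv2.resize(f[220:300,260:370],(770,560),interpolation=cv2.INTER_CUBIC),alpha=1.6))"
```

```text
time_s: 9.45
tool_pos: [0.5946, -0.0183, 0.0341]
eef_rot: [-3.141, -0.001, 2.885]
contact_force: [-3.5, -5.8, 1.6]
opening: 0.0004
finger_force: 2.8
plate now [26.3 34.7] z 0.0341 yaw 2.885 t 9.45 F [-3.5 -5.8  1.6]
shift [13.2 32.7  0.1] turn 0.001
```

View pics/s6.png

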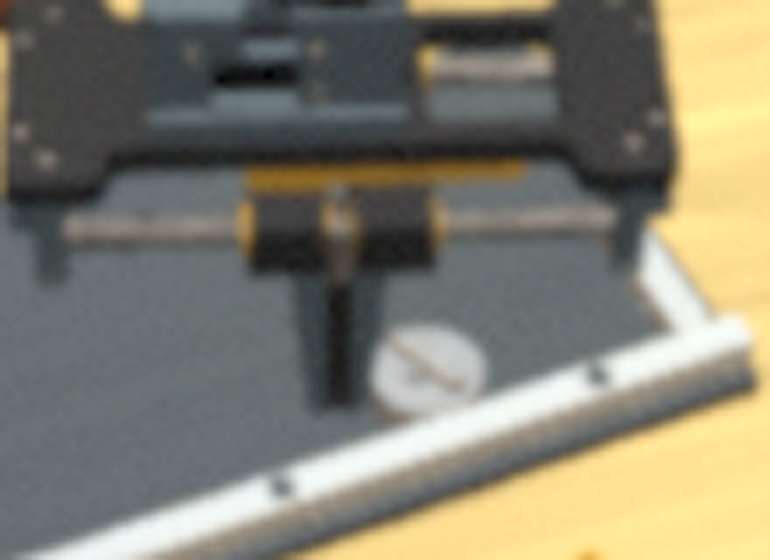

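```bash
python3 - <<'E'
from h import *
P=px2w("scene",(np.array([[430,370.],[712,328]])+.5)/7-.5+[260,220],[.02,.02]);print(((P[:,:2]-T0)@RP*1e3).round(1))
E
python3 -m inch '[[[1.9,4.6,0],0,-1],[[3.7,9.3,0],0,-1],[[5.6,13.9,0],0,-1],[[7.5,18.5,0],0,-1],[[9.4,23.2,0],0,-1],[[11.2,27.8,0],0,-1],[[13.1,32.4,0],0,-1],[[15,37.1,0],0,-1]]'; python3 -c "
from h import *
go(26.3,85,.034,158)"
```

```text
[[ 44.8  56.1]
 [ 64.1 139. ]]
time_s: 10.3
tool_pos: [0.5895, 0.0213, 0.0341]
eef_rot: [-3.141, -0.001, 2.885]
contact_force: [-4.2, -3.5, 1.6]
opening: 0.0005
finger_force: 2.7
plate now [26.2 74.6] z 0.0341 yaw 2.885 t 10.3 F [-4.2 -3.5  1.6]
shift [3.8 9.6 0.1] turn 0.001
```

```bash
python3 -m inch '[[[1.5,3.7,0],0,-1],[[3,7.4,0],0,-1],[[4.1,10.2,0],0,-1],[[4.9,12,0],0,-1],[[4.9,12,0],0,-1]]'; python3 -m inch '[[[0.4,0.9,0],0,-1],[[0.7,1.9,0],0,-1],[[0.7,1.9,0],0,-1]]'; python3 -c "
from h import *
go(26.3,95,.034,158)
f=ctrl.grab_frame('scene');cv2.imwrite('pics/s7.png',cv2.convertScaleAbs(cv2.resize(f[220:300,280:390],(770,560),interpolation=cv2.INTER_CUBIC),alpha=1.6))"
```

```text
time_s: 10.8
tool_pos: [0.5879, 0.0344, 0.0341]
eef_rot: [-3.141, -0.001, 2.885]
contact_force: [-4.0, -2.5, 1.0]
opening: 0.0006
finger_force: 1.7
time_s: 11.1
tool_pos: [0.5877, 0.0361, 0.0341]
eef_rot: [-3.141, -0.001, 2.885]
contact_force: [-4.3, -3.0, 0.4]
opening: 0.0002
finger_force: 2.2
plate now [26.3 89.5] z 0.0341 yaw 2.885 t 11.1 F [-4.3 -3.   0.4]
shift [2.1 5.1 0.1] turn 0.001
```

View pics/s7.png

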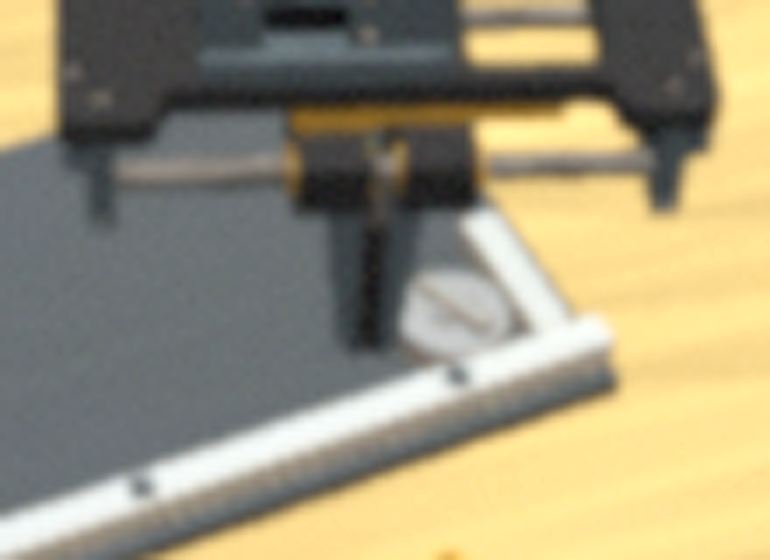

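The cup at crop (457,313) is on the rail and almost at the stop, whose inner edge is near (515,310). I'll make small pushes until the force along the rail rises.

```bash
for i in 1; do python3 -m inch '[[[0.4,0.9,0],0,-1],[[0.4,0.9,0],0,-1],[[0.4,0.9,0],0,-1]]'; done | grep -E "tool_pos|contact"; python3 -m inch '[[[0.4,0.9,0],0,-1],[[0.4,0.9,0],0,-1],[[0.4,0.9,0],0,-1]]' | grep -E "tool_pos|contact"; python3 -m inch '[[[0.4,0.9,0],0,-1],[[0.4,0.9,0],0,-1],[[0.4,0.9,0],0,-1]]' | grep -E "tool_pos|contact"
```

```text
tool_pos: [0.5876, 0.037, 0.0341]
contact_force: [-3.8, -4.0, 0.8]
tool_pos: [0.5874, 0.038, 0.0341]
contact_force: [-3.8, -3.4, -0.2]
tool_pos: [0.5874, 0.0387, 0.0341]
contact_force: [-4.0, -6.4, 1.0]
```

```bash
python3 -m inch '[[[0.4,0.9,0],0,-1],[[0.4,0.9,0],0,-1],[[0.4,0.9,0],0,-1]]' | grep -E "tool_pos|contact"; python3 -m inch '[[[0.2,0.5,0],0,-1],[[0.2,0.5,0],0,-1],[[0.2,0.5,0],0,-1]]' | grep -E "tool_pos|contact"; python3 -c "
from h import *
go(26.3,95,.034,158)"
```

```text
tool_pos: [0.5873, 0.039, 0.0342]
contact_force: [-4.0, -13.0, 0.6]
tool_pos: [0.5872, 0.0392, 0.0342]
contact_force: [-4.5, -15.4, 2.5]
plate now [26.3 92.7] z 0.0342 yaw 2.885 t 12.65 F [ -4.5 -15.4   2.5]
shift [0.8 2.2 0.2] turn 0.001
```

The cup is seated against the stop: the force along the rail climbed to 15 N and the tool stopped advancing. I retreat straight off the cup and then rise.

```bash
python3 -m inch '[[[0,-1,0],0,-1],[[0,-3,0],0,-1],[[0,-8,0],0,-1],[[0,-20,0],0,-1],[[0,-30,0],0,-1],[[5,-40,-30],0,-1],[[5,-40,-70],0,-1],[[20,-60,-120],0,-1],[[40,-90,-150],0,-1],[[40,-90,-150],0,-1]]'; python3 -m inch '[[[80,-100,0],0,-1],[[80,-100,0],0,-1],[[80,-100,0],0,-1],[[80,-100,0],0,-1],[[80,-100,0],0,-1]]'; python3 -c "
from h import *
f=ctrl.grab_frame('scene');cv2.imwrite('pics/s8.png',cv2.convertScaleAbs(cv2.resize(f[220:300,280:390],(770,560),interpolation=cv2.INTER_CUBIC),alpha=1.6))"
```

```text
time_s: 13.65
tool_pos: [0.5248, -0.0388, 0.1881]
eef_rot: [-3.141, 0.005, 2.883]
contact_force: [0.4, 0.0, -0.7]
opening: 0.0004
finger_force: 0.0
time_s: 14.15
tool_pos: [0.423, -0.1132, 0.1841]
eef_rot: [3.141, 0.0, 2.883]
contact_force: [1.2, -0.6, -0.4]
opening: 0.0004
finger_force: 0.0
```

View pics/s8.png

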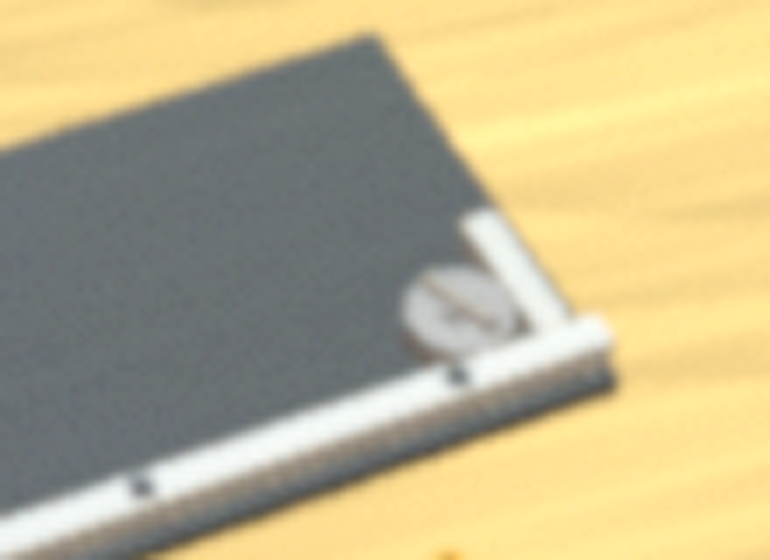

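The cup at crop (462,310) is flat in the corner, touching both the rail and the stop, and the hand is clear. I'm handing in.

```bash
python3 -c "
from plant import ctrl
print(ctrl.sign_off())"
```

```text
the job is handed in; nothing more can be done
None
```

I pushed the bare steel key cup to the rail, slid it along the rail into the left corner by the vise, and handed in with the hand clear; the last picture shows it against both rail and end stop, but the hand-in returned no verdict.

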